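Put the microscope objectives back on their own colour pads

ROBOT

A 6-joint arm with a two-finger parallel gripper is mounted at the origin on the work surface. World frame = base frame: x ahead of the robot, y to its left, z up, the work surface at z = 0. Lengths are in m, angles in rad, forces in N, time in s.
With the tool pointing down it reaches from about 0.425 to 0.95 m from the base axis. Payload 14.7 kg.
Tool frame: the origin (TCP) lies at the very end of the fingers, on their centre line; the grasp point (between the pads) lies 19 mm behind it; z points along the fingers, y is the line along which they close (so a half turn about z gives the same grasp; the last joint's range is limited). The gripper opens to 85 mm and grips with 20 to 120 N. Pads are 22 mm wide; open, the fingers measure 114 mm over their backs; the gripper's body (76 mm by 85 mm) begins 54 mm behind the grasp point. The pads swing forward as they close: fully open they stand 13 mm farther back than shut.
Start: joints at [1.237, 0.48, 1.596, -0, 1.065, -0.047], TCP at [0.184, 0.623, 0.231] pointing down, gripper open.
Joint ranges: [-2.75, 2.75], [-0.82, 2.05], [0.23, 2.67], [-1.56, 4.7], [0.09, 2.69], [-2.92, 2.92]. Speed limits (rad/s): [1.89, 1.89, 2.39, 3.01, 3.01, 3.01].

INTERFACE

Orientations are given as [roll, pitch, yaw] about the fixed x, y, z axes, in that order (R = Rz(yaw) Ry(pitch) Rx(roll)).
In Python, from rig import robot, cams gives the robot as it stands.
- The arm moves only by the tool arm_command, never from a script. Its argument "plan" is a list of rows, each a list of 7 numbers: the turn, a rotation vector about the world's x, y, z in rad, then the shift along the world's x, y, z in m, then the closure, from 0 (fully open) to 1 (shut). In form: [[wx, wy, wz, dx, dy, dz, gripper], ...]. A call has exactly 5 rows; each row is the pose to reach, as a shift and turn from the pose commanded when the call began; what a row does not reach only later rows make up. A row lasts 1/8 s, in which the tool goes at most 62.5 mm and 10.7 degrees, less where a joint would pass 70% of its speed; a pose out of reach is approached as far as the arm can. A call with a gripper value outside its range is refused whole. The fingers move at their own pace and stop on an object; "squeeze" is the grip in N (left out, the last holds). Time passes only in rows, so rows that repeat a pose let the fingers close, or fill a call up. It gives the time, the measured TCP pose, the force, the opening and the grip force at its end, in the units of the state.
- robot.observe(): the state, without advancing time (a new reading comes with each control period).
- cams.capture(name): name is "scene" or "top"; returns a dict with "image" (420x560x3 uint8, red, green, blue), "camera_matrix" (3x3 intrinsics, pixels), "R" (3x3) and "t" (3): a world point X has camera coordinates R X + t. Camera axes: x right, y down, z forward; pixel columns grow to the right and rows downward; lengths in m; the calibration is good to about 2 mm. A picture is of the moment at which its call begins. There is no depth.
- robot.job_done(): hands the job in; it is judged then, once.
Trained networks look in a picture, given as the dict that the camera call returned (one of the last four; its "shot" number tells which), for a name from the list of things; names that differ only in an ending like _2 or _b are one class to them, and where a whole thing is asked for, a point or a joint stands for the part that bears it (a point fixed in the world has none). Each returns a list of dicts, best first, with "confidence" (0 to 1); they miss things now and then, are a little off and sometimes report something else, mostly with a low value. They report only what shows in the picture. A call takes as long as a camera call. They do not tell look-alikes from the thing itself.
- cams.search_frame(picture, label): "position" ([x, y, z] in m, in world coordinates, good to about 4 mm: the middle of the surface that is visible of it).
- cams.regions_of(picture, label): "mask" (420x560 bool, what is visible of it).
The state is a dict: "t": time; "q": joint angles; "qd": joint speeds; "joint_torque": joint torques, N m; "ee_pos": TCP position; "eef_rot": TCP orientation; "contact_force": force on the tool from outside, world axes, zero at the start; "moment": the same for the moment, N m; "finger_gap": finger opening in m; "grasp_force": force on a finger pad.
Only numpy, scipy, OpenCV 4.12 (cv2) and the standard library are available. Lean on these libraries where they do the work, as an engineer would, in place of code of your own. Each camera call takes 0.05 s, during which the arm holds its last target. There are 200 camera calls.

TASK

The three microscope objectives have been parked on each other's pads: move each one to the middle of the pad whose rim matches its own coloured ring, using the empty black pad as the halfway place. Keep the objectives upright, lower them onto the pads rather than dropping them, never set one down on the bench, and leave the weight, the chip box and the tip case where they are. At the end each objective stands free on its own pad and the black pad is empty again.

Things in the scene. Friction and masses are not known exactly. Their poses are not given: they have to be found in the camera images.
- lens_red: Microscope objective with a red sloping shoulder ring: a polished-steel round barrel 34 mm in diameter, standing upright on its mounting flange (31 mm in diameter, 5 mm high). Straight barrel from 5 to 38 mm above its underside, red shoulder from 38 to 46 mm, then a thin nose of 19 mm diameter up to the full height of 54 mm. About 140 g. Loose. Origin at the centre of its underside, z up along its axis.
- lens_yellow: Microscope objective with a yellow sloping shoulder ring: a polished-steel round barrel 34 mm in diameter, standing upright on its mounting flange (31 mm in diameter, 5 mm high). Straight barrel from 5 to 38 mm above its underside, yellow shoulder from 38 to 46 mm, then a thin nose of 19 mm diameter up to the full height of 60 mm. About 170 g. Loose. Origin at the centre of its underside, z up along its axis.
- lens_blue: Microscope objective with a blue sloping shoulder ring: a polished-steel round barrel 34 mm in diameter, standing upright on its mounting flange (31 mm in diameter, 5 mm high). Straight barrel from 5 to 38 mm above its underside, blue shoulder from 38 to 46 mm, then a thin nose of 19 mm diameter up to the full height of 66 mm. About 200 g. Loose. Origin at the centre of its underside, z up along its axis.
- pad_red: Parking pad with a red rim: a fixed flat disc 76 mm in diameter, red rim 8 mm high, with a grey centre disc 52 mm in diameter whose flat top is 9 mm above the bench (no rim above it). An objective of another colour stands on it at the start. Origin at the centre of its underside, on the bench.
- pad_yellow: Parking pad with a yellow rim: a fixed flat disc 76 mm in diameter, yellow rim 8 mm high, with a grey centre disc 52 mm in diameter whose flat top is 9 mm above the bench (no rim above it). An objective of another colour stands on it at the start. Origin at the centre of its underside, on the bench.
- pad_blue: Parking pad with a blue rim: a fixed flat disc 76 mm in diameter, blue rim 8 mm high, with a grey centre disc 52 mm in diameter whose flat top is 9 mm above the bench (no rim above it). An objective of another colour stands on it at the start. Origin at the centre of its underside, on the bench.
- pad_black: Spare parking pad, all black: a fixed flat disc 76 mm in diameter, black 8 mm high, with a black rubber centre disc 52 mm in diameter whose flat top is 9 mm above the bench (no rim above it). Empty at the start. Origin at the centre of its underside, on the bench.
- weight: Bystander: plain polished-steel weight, a cylinder 36 mm in diameter and 40 mm high with a dark 14 mm knob, 52 mm high in all; no coloured ring. Loose. Origin at the centre of its underside.
- chip_box: Bystander: white square chip box, 46 x 46 x 18 mm, clear lid with a gold chip under it. Loose. Origin at the centre of its underside.
- tip_case: Bystander: small orange probe-tip case, 50 x 32 x 16 mm with a dark latch. Loose. Origin at the centre of its underside.
Mind the look-alikes: they are no part of the job. Leave any orange or purple look-alike of the lens_red alone.

How it is judged:
On the way:
1. one objective is parked, released, on the black pad (((horizontal distance between lens_red and pad_black below 0.03 m and height (world z) of lens_red between 0.005 and 0.014 m and angle between lens_red's own z axis and vertical below 0.12 rad and linear speed of lens_red below 0.02 m/s and contact force between the fingers and lens_red below 0.1 N) or (horizontal distance between lens_yellow and pad_black below 0.03 m and height (world z) of lens_yellow between 0.005 and 0.014 m and angle between lens_yellow's own z axis and vertical below 0.12 rad and linear speed of lens_yellow below 0.02 m/s and contact force between the fingers and lens_yellow below 0.1 N) or (horizontal distance between lens_blue and pad_black below 0.03 m and height (world z) of lens_blue between 0.005 and 0.014 m and angle between lens_blue's own z axis and vertical below 0.12 rad and linear speed of lens_blue below 0.02 m/s and contact force between the fingers and lens_blue below 0.1 N))), for 0.2 s.
At the end, for the whole second after the job is handed in: Each objective stands upright (within 0.12 rad) on the pad of its own colour, its axis within 12 mm of the pad's centre, its underside on the pad (5 to 14 mm above the bench), released and at rest; the black pad is thereby empty (horizontal distance between lens_red and pad_red below 0.012 m and height (world z) of lens_red between 0.005 and 0.014 m and angle between each of lens_red, lens_yellow, lens_blue's own z axis and vertical below 0.12 rad and linear speed of each of lens_red, lens_yellow, lens_blue below 0.02 m/s and contact force between the fingers and lens_red below 0.1 N and horizontal distance between lens_yellow and pad_yellow below 0.012 m and height (world z) of lens_yellow between 0.005 and 0.014 m and contact force between the fingers and lens_yellow below 0.1 N and horizontal distance between lens_blue and pad_blue below 0.012 m and height (world z) of lens_blue between 0.005 and 0.014 m and contact force between the fingers and lens_blue below 0.1 N); the robot touches nothing.
It fails at once if an objective is tipped by more than 0.7 rad (angle between any of lens_red, lens_yellow, lens_blue's own z axis and vertical above 0.7 rad).
It fails at once if an objective is set down on the bench (underside less than 5 mm above it) (height (world z) of any of lens_red, lens_yellow, lens_blue below 0.005 m).
It fails at once if an objective is dropped (moves faster than 0.6 m/s, a fall of about 18 mm, with no finger on it) ((linear speed of lens_red above 0.6 m/s and contact force between the fingers and lens_red below 0.05 N) or (linear speed of lens_yellow above 0.6 m/s and contact force between the fingers and lens_yellow below 0.05 N) or (linear speed of lens_blue above 0.6 m/s and contact force between the fingers and lens_blue below 0.05 N)).
It fails at once if the weight, the chip box or the tip case is moved by more than 20 mm (distance of any of weight, chip_box, tip_case from where it was at the start of the episode above 0.02 m).
It also fails if it takes over 96 s, if anything falls off the work surface, if the arm or the gripper's body presses on something with over 40 N, if the wrist force passes 120 N, or if a joint passes its speed limit or range.

## Working session

There is one attempt and no reset: what is moved stays moved. The work goes in short steps, Python scripts to look and compute and a tool call to move; the robot and the scene stay as the last step left them, time stands still between calls to the robot, and variables do not carry over. Pictures are saved under pics/ and viewed, at most 14 in all, crops included, and the job is handed in when it is done.

Besides the shell and the picture viewer there is one more tool, called after "Request:" as name([rows], argument=value, ...), one row to a line, values as JSON. arm_command: Moves the arm, as the interface text tells. Its arguments: {"type":"object","properties":{"plan":{"type":"array","items":{"type":"array","items":{"type":"number"}}},"squeeze":{"type":"number"}},"required":["plan"]}

```bash
mkdir -p pics; python3 - <<'E'
from rig import robot,cams
import cv2
s=robot.observe();print({k:s[k] for k in('t','ee_pos','eef_rot','finger_gap','contact_force')})
for n in('top','scene'):
    p=cams.capture(n);cv2.imwrite(f'pics/{n}0.png',p['image'][:,:,::-1])
    print(n,p['camera_matrix'],p['R'],p['t'])
    for l in['lens_red','lens_yellow','lens_blue','pad_red','pad_yellow','pad_blue','pad_black','weight','chip_box','tip_case']:
        print(l,[(r['position'],round(r['confidence'],2)) for r in cams.search_frame(p,l)])
E
```

```text
{'t': 0.0, 'ee_pos': array([0.18369462, 0.62307128, 0.23066944]), 'eef_rot': array([-3.14036619e+00, -6.82552204e-05,  2.85478853e+00]), 'finger_gap': 0.08488430442015787, 'contact_force': array([-0.02755479, -0.08619223,  0.27177245])}
top [[545.24194153   0.         284.92750446]
 [  0.         545.24194153 216.63682868]
 [  0.           0.           1.        ]] [[-0.0237786  -0.99968813  0.00762996]
 [-0.98129644  0.02188141 -0.19125505]
 [ 0.19102845 -0.01203503 -0.98151072]] [0.01834437 0.5833635  0.9765829 ]
lens_red [([0.6992, 0.1803, 0.0434], 0.8), ([0.6674, 0.0883, 0.0514], 0.77), ([0.6274, 0.1842, 0.0455], 0.71)]
lens_yellow [([0.6002, -0.1764, 0.0543], 0.51)]
lens_blue []
pad_red [([0.5169, -0.0505, 0.0051], 0.85), ([0.4981, 0.0872, 0.0173], 0.58)]
pad_yellow [([0.6589, 0.0802, 0.0044], 0.77)]
pad_blue [([0.6112, -0.1822, 0.0071], 0.75)]
pad_black [([0.5201, 0.225, 0.0066], 0.93)]
weight []
chip_box [([0.6593, -0.0617, 0.0176], 0.81)]
tip_case [([0.5006, 0.0869, 0.014], 0.69)]
scene [[478.36134299   0.         270.5368085 ]
 [  0.         478.36134299 212.73403179]
 [  0.           0.           1.        ]] [[-0.18786535  0.98217231  0.00664488]
 [ 0.80191361  0.15728569 -0.57636428]
 [-0.56713418 -0.10295026 -0.81716587]] [ 0.10269157 -0.44266111  1.10430877]
lens_red [([0.6402, 0.185, 0.0454], 0.89), ([0.6796, 0.0889, 0.051], 0.85), ([0.7111, 0.1823, 0.0447], 0.74)]
lens_yellow [([0.6196, -0.178, 0.0485], 0.97)]
lens_blue [([0.5208, -0.0612, 0.0512], 0.95)]
pad_red [([0.5312, -0.0464, 0.0085], 0.65)]
pad_yellow [([0.679, 0.0829, 0.0054], 0.75)]
pad_blue [([0.6282, -0.1827, 0.0097], 0.61)]
pad_black [([0.5251, 0.2219, 0.0104], 0.9)]
weight [([0.5223, -0.0586, 0.0513], 0.24)]
chip_box [([0.6641, -0.0629, 0.0175], 0.85), ([0.5013, 0.0876, 0.0154], 0.56)]
tip_case [([0.5014, 0.0928, 0.0119], 0.9), ([0.6806, 0.0881, 0.0537], 0.22)]
```

View pics/top0.png

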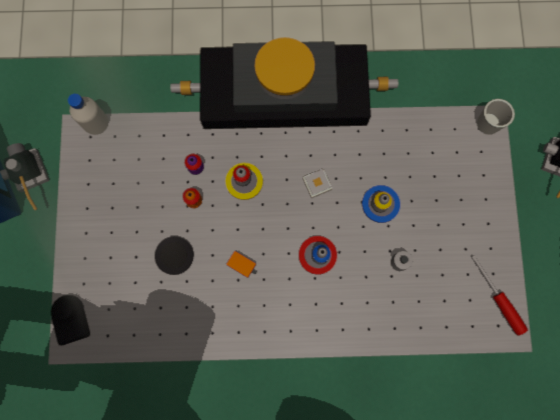

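View pics/scene0.png

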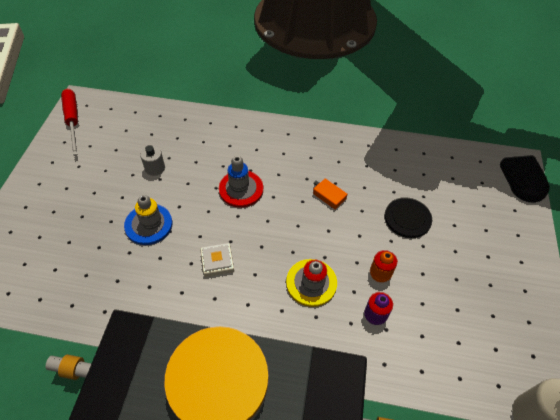

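The top view shows red lens on the yellow pad (242,175), yellow lens on the blue pad (383,200), blue lens on the red pad (320,253) and the black pad empty (174,255). Two look-alikes stand at (193,163) and (193,197), and the weight at (401,260). The scene view agrees. Next I'll fit the precise positions.

```bash
cat >m.py <<'E'
from rig import robot,cams
import cv2,numpy as np
from scipy.optimize import minimize
TOP=dict(red=.054,yellow=.060,blue=.066)
HUE=dict(red=[(0,6),(174,180)],yellow=[(22,34)],blue=[(104,124)])
a=np.linspace(0,2*np.pi,60)
def circ(x,y,z,r):return np.c_[x+r*np.cos(a),y+r*np.sin(a),0*a+z]
def proj(p,X):
    c=X@p['R'].T+p['t'];u=c@p['camera_matrix'].T;return u[:,:2]/u[:,2:]
S=4
def fill(im,p,pts,v):
    h=cv2.convexHull((proj(p,pts)*S+S/2).astype(np.float32));cv2.fillConvexPoly(im,np.round(h*16).astype(np.int32),v,shift=4)
def cmask(p,c):
    h=cv2.cvtColor(p['image'],cv2.COLOR_RGB2HSV);m=np.zeros(h.shape[:2],bool)
    for l,u in HUE[c]:m|=(h[...,0]>=l)&(h[...,0]<=u)&(h[...,1]>130)&(h[...,2]>50)
    return m.astype(np.uint8)
def fit(p,mask,x0,draw):
    c=proj(p,np.array([[*x0,.03]]))[0];u,v=(c-45).astype(int);u=max(u,0);v=max(v,0)
    t=cv2.resize(mask,None,fx=S,fy=S,interpolation=cv2.INTER_NEAREST)[v*S:(v+90)*S,u*S:(u+90)*S]
    t=cv2.GaussianBlur(t.astype(np.float32),(9,9),2)
    def f(q):
        im=np.zeros((420*S,560*S),np.uint8);draw(im,p,*q);m=cv2.GaussianBlur(im[v*S:(v+90)*S,u*S:(u+90)*S].astype(np.float32),(9,9),2)
        return np.abs(m-t).sum()/max(m.sum(),1)
    r=minimize(f,x0,method='Nelder-Mead',options=dict(initial_simplex=np.array([x0,[x0[0]+.012,x0[1]],[x0[0],x0[1]+.012]]),xatol=2e-4,fatol=1e-4))
    return r.x,r.fun
def near(m,p,x0,z,px):
    c=proj(p,np.array([[*x0,z]]))[0];o=np.zeros_like(m);cv2.circle(o,tuple(int(i) for i in np.round(c)),px,1,-1);return m*o
def lens(p,c,x0,base=.009):
    def d(im,p,x,y):
        fill(im,p,np.r_[circ(x,y,base+.038,.017),circ(x,y,base+.046,.0095)],1)
        fill(im,p,np.r_[circ(x,y,base+.046,.0095),circ(x,y,base+TOP[c],.0095)],0)
    return fit(p,near(cmask(p,c),p,x0,base+.042,14),x0,d)
def pad(p,c,x0):
    m=cmask(p,c) if c!='black' else (cv2.cvtColor(p['image'],cv2.COLOR_RGB2HSV)[...,2]<45).astype(np.uint8)
    m=near(m,p,x0,.008,28);m=cv2.morphologyEx(m,cv2.MORPH_OPEN,np.ones((2,2),np.uint8))
    h=np.zeros_like(m);cv2.fillConvexPoly(h,cv2.convexHull(cv2.findNonZero(m)),1)
    return fit(p,h,x0,lambda im,p,x,y:fill(im,p,np.r_[circ(x,y,0,.038),circ(x,y,.008,.038)],1))
E
python3 - <<'E'
from m import *
L=dict(red=(.675,.087),yellow=(.615,-.178),blue=(.523,-.06));P=dict(red=(.524,-.055),yellow=(.67,.083),blue=(.62,-.182),black=(.523,.224))
for n in('top','scene'):
    p=cams.capture(n)
    for c in L:print(n,'lens',c,*lens(p,c,L[c]))
    for c in P:print(n,'pad',c,*pad(p,c,P[c]))
E
```

```text
top lens red [0.67279677 0.08801149] 0.25694623589515686
top lens yellow [ 0.61390896 -0.18376464] 0.17834961414337158
top lens blue [ 0.51383965 -0.06141057] 0.18398647010326385
top pad red [ 0.51461767 -0.05915833] 0.02736116200685501
top pad yellow [0.66761752 0.08388545] 0.019500210881233215
top pad blue [ 0.6145569 -0.1895235] 0.0612865574657917
top pad black [0.52030414 0.22189548] 0.09026820212602615
scene lens red [0.67056725 0.08679015] 0.23184733092784882
scene lens yellow [ 0.60962396 -0.18472674] 0.10747642070055008
scene lens blue [ 0.5098617  -0.06256626] 0.10624169558286667
scene pad red [ 0.51508857 -0.05641322] 0.05692800506949425
scene pad yellow [0.66821399 0.08598896] 0.02609928324818611
scene pad blue [ 0.61479225 -0.18676932] 0.06336730718612671
scene pad black [0.52134711 0.22465122] 0.059108853340148926
```

Request:
arm_command([
  [0, 0, 0, 0.041, -0.045, 0, 0.3],
  [0, 0, 0, 0.082, -0.09, 0, 0.3],
  [0, 0, 0, 0.123, -0.135, 0, 0.3],
  [0, 0, 0, 0.164, -0.18, 0, 0.3],
  [0, 0, 0, 0.205, -0.225, 0, 0.3],
], squeeze=30)

```text
t: 1.82
ee_pos: [0.39, 0.397, 0.2315]
eef_rot: [3.141, 0.0, 2.855]
contact_force: [0.8, -0.4, 1.0]
finger_gap: 0.0596
grasp_force: 0.0
```

Request:
arm_command([
  [0, 0, 0, 0.041, -0.045, 0, 0.3],
  [0, 0, 0, 0.082, -0.09, 0, 0.3],
  [0, 0, 0, 0.123, -0.135, 0, 0.3],
  [0, 0, 0, 0.164, -0.18, 0, 0.3],
  [0, 0, 0, 0.205, -0.225, 0, 0.3],
])

```text
t: 2.45
ee_pos: [0.5951, 0.1718, 0.2315]
eef_rot: [3.141, 0.0, 2.855]
contact_force: [0.5, 1.5, 0.3]
finger_gap: 0.06
grasp_force: 0.0
```

Request:
arm_command([
  [0, 0, 0, 0.03, -0.033, -0.01, 0.3],
  [0, 0, 0, 0.06, -0.066, -0.04, 0.3],
  [0, 0, 0, 0.078, -0.085, -0.08, 0.3],
  [0, 0, 0, 0.078, -0.085, -0.11, 0.3],
  [0, 0, 0, 0.078, -0.085, -0.13, 0.3],
])

```text
t: 3.08
ee_pos: [0.6714, 0.0881, 0.0996]
eef_rot: [-3.141, -0.001, 2.854]
contact_force: [-0.7, 0.3, -0.1]
finger_gap: 0.0597
grasp_force: 0.0
```

```bash
python3 - <<'E'
from m import *
print(robot.observe()['ee_pos'])
p=cams.capture('scene');cv2.imwrite('pics/s1.png',cv2.resize(p['image'][180:360,200:440,::-1],None,fx=3,fy=3))
E
```

```text
[0.67135487 0.0880834  0.09964092]
```

View pics/s1.png

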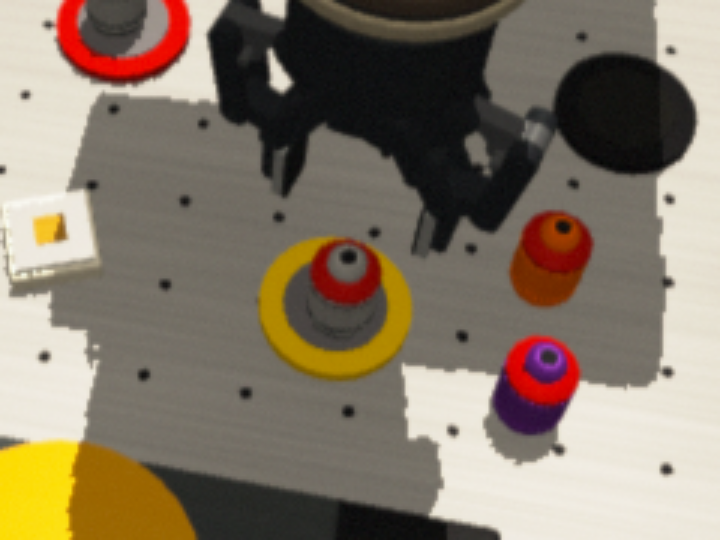

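The fingers at (280,180) and (430,240) straddle the red lens, and the look-alikes are clear to the right. Descending and gripping.

Request:
arm_command([
  [0, 0, 0, 0, 0, -0.03, 0.3],
  [0, 0, 0, 0, 0, -0.055, 0.3],
  [0, 0, 0, 0, 0, -0.075, 0.3],
  [0, 0, 0, 0, 0, -0.086, 0.3],
  [0, 0, 0, 0, 0, -0.086, 0.3],
])

```text
t: 3.75
ee_pos: [0.6716, 0.0886, 0.015]
eef_rot: [-3.141, -0.001, 2.855]
contact_force: [0.0, -0.1, 0.1]
finger_gap: 0.0598
grasp_force: 0.0
```

Request:
arm_command([
  [0, 0, 0, 0, 0, 0, 0.45],
  [0, 0, 0, 0, 0, 0, 0.55],
  [0, 0, 0, 0, 0, 0, 0.65],
  [0, 0, 0, 0, 0, 0, 0.75],
  [0, 0, 0, 0, 0, 0, 0.75],
], squeeze=30)

```text
t: 4.38
ee_pos: [0.6724, 0.0885, 0.0162]
eef_rot: [3.141, 0.001, 2.855]
contact_force: [-0.7, -0.5, 6.5]
finger_gap: 0.0331
grasp_force: 29.4
```

Request:
arm_command([
  [0, 0, 0, 0, 0, 0.01, 0.75],
  [0, 0, 0, 0, 0, 0.03, 0.75],
  [0, 0, 0, 0, 0, 0.055, 0.75],
  [0, 0, 0, 0, 0, 0.08, 0.75],
  [0, 0, 0, 0, 0, 0.09, 0.75],
])

```text
t: 5.0
ee_pos: [0.673, 0.0886, 0.1081]
eef_rot: [3.14, 0.003, 2.855]
contact_force: [-0.4, -0.3, -1.6]
finger_gap: 0.0336
grasp_force: 30.1
```

Request:
arm_command([
  [0, 0, 0, -0.025, 0.022, 0, 0.75],
  [0, 0, 0, -0.065, 0.058, 0, 0.75],
  [0, 0, 0, -0.105, 0.094, 0, 0.75],
  [0, 0, 0, -0.138, 0.123, 0, 0.75],
  [0, 0, 0, -0.151, 0.135, 0, 0.75],
])

```text
t: 5.62
ee_pos: [0.5188, 0.2247, 0.1055]
eef_rot: [-3.141, -0.001, 2.856]
contact_force: [1.0, 0.5, -1.5]
finger_gap: 0.0334
grasp_force: 30.1
```

```bash
python3 - <<'E'
from m import *
s=robot.observe();print(s['ee_pos'],s['eef_rot'],s['contact_force'],s['finger_gap'])
p=cams.capture('scene');print(lens(p,'red',(.521,.2235),.099));cv2.imwrite('pics/s2.png',cv2.resize(p['image'][60:300,260:560,::-1],None,fx=2.5,fy=2.5))
E
```

```text
[0.51884269 0.2246567  0.10551658] [-3.14118908e+00 -7.34249271e-04  2.85649167e+00] [ 0.95120998  0.53789375 -1.45855641] 0.033377511602494206
(array([0.51729483, 0.2233698 ]), np.float64(0.04510567709803581))
```

View pics/s2.png

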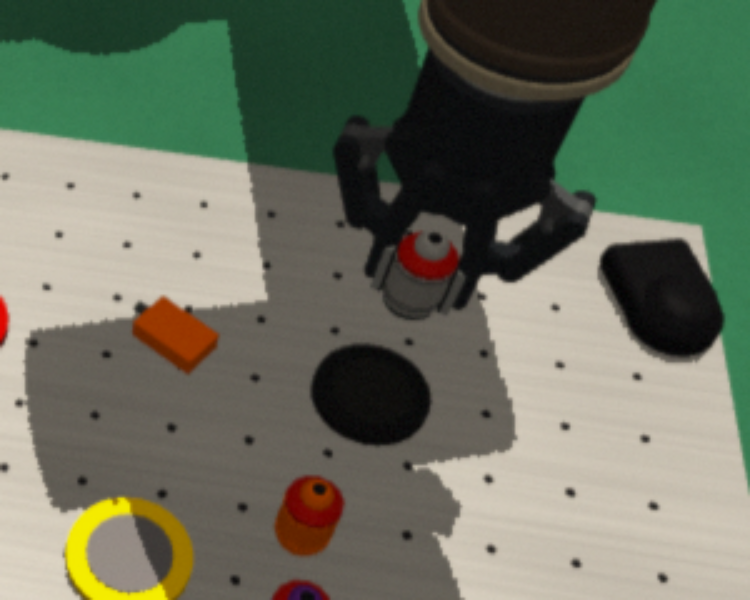

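The red lens is held upright above the black pad, about 3 mm short in x. Lowering it and releasing.

Request:
arm_command([
  [0, 0, 0, 0.003, 0, -0.03, 0.75],
  [0, 0, 0, 0.003, 0, -0.06, 0.75],
  [0, 0, 0, 0.003, 0, -0.078, 0.75],
  [0, 0, 0, 0.003, 0, -0.086, 0.75],
  [0, 0, 0, 0.003, 0, -0.09, 0.75],
])

```text
t: 6.3
ee_pos: [0.5243, 0.2233, 0.0157]
eef_rot: [3.142, 0.0, 2.855]
contact_force: [-6.9, -8.0, 41.7]
finger_gap: 0.033
grasp_force: 34.6
```

Request:
arm_command([
  [0, 0, 0, 0, 0, 0, 0.75],
  [0, 0, 0, 0, 0, 0, 0.55],
  [0, 0, 0, 0, 0, 0, 0.45],
  [0, 0, 0, 0, 0, 0, 0.3],
  [0, 0, 0, 0, 0, 0, 0.3],
])

```text
t: 6.92
ee_pos: [0.5239, 0.2235, 0.0154]
eef_rot: [3.142, 0.0, 2.855]
contact_force: [0.1, 0.2, 0.4]
finger_gap: 0.0597
grasp_force: 0.0
```

Request:
arm_command([
  [0, 0, 0, 0, 0, 0.03, 0.3],
  [0, 0, 0, 0, 0, 0.08, 0.3],
  [0, 0, 0, 0.005, -0.03, 0.12, 0.3],
  [0, 0, 0, 0.018, -0.085, 0.12, 0.3],
  [0, 0, 0, 0.03, -0.14, 0.12, 0.3],
])

```text
t: 7.55
ee_pos: [0.5545, 0.0823, 0.1361]
eef_rot: [3.141, 0.002, 2.856]
contact_force: [0.5, -0.6, 0.2]
finger_gap: 0.0598
grasp_force: 0.0
```

Request:
arm_command([
  [0, 0, 0, 0.012, -0.055, 0, 0.3],
  [0, 0, 0, 0.024, -0.11, 0, 0.3],
  [0, 0, 0, 0.036, -0.165, 0, 0.3],
  [0, 0, 0, 0.048, -0.22, 0, 0.3],
  [0, 0, 0, 0.058, -0.267, 0, 0.3],
])

```text
t: 8.18
ee_pos: [0.612, -0.1857, 0.1353]
eef_rot: [-3.142, 0.0, 2.854]
contact_force: [1.4, 0.7, 0.5]
finger_gap: 0.0597
grasp_force: 0.0
```

```bash
python3 - <<'E'
from m import *
s=robot.observe();print(s['ee_pos'],s['eef_rot'])
p=cams.capture('scene');print(lens(p,'red',(.521,.2235)),lens(p,'yellow',(.6118,-.184)),lens(p,'blue',(.5118,-.062)))
cv2.imwrite('pics/s3.png',p['image'][:,:,::-1])
E
```

```text
[ 0.61201716 -0.18574703  0.13528674] [-3.14157476e+00  1.53198691e-04  2.85411718e+00]
(array([0.52202174, 0.22258809]), np.float64(0.12756215035915375)) (array([ 0.60978541, -0.18480577]), np.float64(0.10901156067848206)) (array([ 0.50991948, -0.06246472]), np.float64(0.12183257937431335))
```

View pics/s3.png

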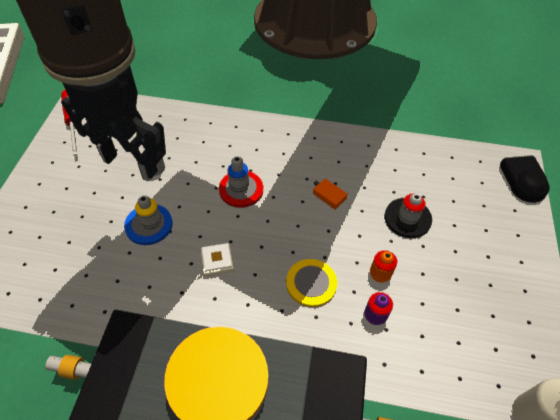

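Red lens stands on the black pad at (412,205), and the yellow lens at (147,212) is ready to grasp.

Request:
arm_command([
  [0, 0, 0, 0, 0, -0.045, 0.3],
  [0, 0, 0, 0, 0, -0.08, 0.3],
  [0, 0, 0, 0, 0, -0.105, 0.3],
  [0, 0, 0, 0, 0, -0.119, 0.3],
  [0, 0, 0, 0, 0, -0.119, 0.3],
])

```text
t: 8.85
ee_pos: [0.6114, -0.1833, 0.0157]
eef_rot: [3.142, -0.001, 2.855]
contact_force: [0.3, 0.6, 0.1]
finger_gap: 0.0601
grasp_force: 0.0
```

Request:
arm_command([
  [0, 0, 0, 0, 0, 0, 0.45],
  [0, 0, 0, 0, 0, 0, 0.55],
  [0, 0, 0, 0, 0, 0, 0.65],
  [0, 0, 0, 0, 0, 0, 0.75],
  [0, 0, 0, 0, 0, 0, 0.75],
], squeeze=30)

```text
t: 9.48
ee_pos: [0.6125, -0.1837, 0.0174]
eef_rot: [-3.141, 0.002, 2.855]
contact_force: [-1.3, 0.3, 6.5]
finger_gap: 0.0337
grasp_force: 29.2
```

Request:
arm_command([
  [0, 0, 0, 0, 0, 0.01, 0.75],
  [0, 0, 0, 0, 0, 0.03, 0.75],
  [0, 0, 0, 0, 0, 0.055, 0.75],
  [0, 0, 0, 0, 0, 0.08, 0.75],
  [0, 0, 0, 0, 0, 0.09, 0.75],
])

```text
t: 10.1
ee_pos: [0.6128, -0.1839, 0.109]
eef_rot: [-3.141, 0.003, 2.855]
contact_force: [0.4, 0.3, -1.9]
finger_gap: 0.0331
grasp_force: 30.1
```

Request:
arm_command([
  [0, 0, 0, 0.005, 0.025, 0, 0.75],
  [0, 0, 0, 0.015, 0.07, 0, 0.75],
  [0, 0, 0, 0.026, 0.125, 0, 0.75],
  [0, 0, 0, 0.037, 0.18, 0, 0.75],
  [0, 0, 0, 0.047, 0.228, 0, 0.75],
])

```text
t: 10.72
ee_pos: [0.6589, 0.0465, 0.1065]
eef_rot: [3.142, -0.0, 2.855]
contact_force: [1.2, -0.2, -2.1]
finger_gap: 0.0334
grasp_force: 30.2
```

Request:
arm_command([
  [0, 0, 0, 0.007, 0.032, 0, 0.75],
  [0, 0, 0, 0.009, 0.041, -0.015, 0.75],
  [0, 0, 0, 0.009, 0.041, -0.035, 0.75],
  [0, 0, 0, 0.009, 0.041, -0.05, 0.75],
  [0, 0, 0, 0.009, 0.041, -0.05, 0.75],
])

```text
t: 11.35
ee_pos: [0.6665, 0.0842, 0.0543]
eef_rot: [-3.14, -0.003, 2.854]
contact_force: [0.5, -0.2, -1.2]
finger_gap: 0.0334
grasp_force: 30.3
```

```bash
python3 - <<'E'
from m import *
s=robot.observe();print(s['ee_pos'],s['eef_rot'],s['finger_gap'])
for n in('scene','top'):
    p=cams.capture(n);print(lens(p,'yellow',(.668,.085),.049))
E
```

```text
[0.66650371 0.0841838  0.05431686] [-3.14032316e+00 -3.01024701e-03  2.85355431e+00] 0.033448084392811384
(array([0.66596676, 0.08301127]), np.float64(0.26001259684562683))
(array([0.668, 0.085]), np.float64(1.0))
```

Request:
arm_command([
  [0, 0, 0, 0.001, 0.001, -0.015, 0.75],
  [0, 0, 0, 0.001, 0.001, -0.027, 0.75],
  [0, 0, 0, 0.001, 0.001, -0.034, 0.75],
  [0, 0, 0, 0.001, 0.001, -0.038, 0.75],
  [0, 0, 0, 0.001, 0.001, -0.038, 0.75],
])

```text
t: 12.08
ee_pos: [0.6689, 0.0865, 0.0182]
eef_rot: [-3.142, -0.0, 2.855]
contact_force: [0.1, 0.1, -2.4]
finger_gap: 0.0329
grasp_force: 30.4
```

Request:
arm_command([
  [0, 0, 0, 0, 0, 0, 0.75],
  [0, 0, 0, 0, 0, 0, 0.55],
  [0, 0, 0, 0, 0, 0, 0.45],
  [0, 0, 0, 0, 0, 0, 0.3],
  [0, 0, 0, 0, 0, 0, 0.3],
])

```text
t: 12.7
ee_pos: [0.6689, 0.0864, 0.0183]
eef_rot: [3.142, 0.0, 2.855]
contact_force: [0.6, -0.1, -0.0]
finger_gap: 0.0598
grasp_force: 0.0
```

Request:
arm_command([
  [0, 0, 0, 0, 0, 0.03, 0.3],
  [0, 0, 0, 0, 0, 0.08, 0.3],
  [0, 0, 0, -0.02, -0.02, 0.12, 0.3],
  [0, 0, 0, -0.06, -0.055, 0.12, 0.3],
  [0, 0, 0, -0.1, -0.09, 0.12, 0.3],
])

```text
t: 13.32
ee_pos: [0.568, -0.0042, 0.1389]
eef_rot: [3.141, 0.001, 2.855]
contact_force: [-1.2, -0.8, 0.1]
finger_gap: 0.0597
grasp_force: 0.0
```

Request:
arm_command([
  [0, 0, 0, -0.03, -0.03, 0, 0.3],
  [0, 0, 0, -0.052, -0.054, 0, 0.3],
  [0, 0, 0, -0.056, -0.058, -0.01, 0.3],
  [0, 0, 0, -0.056, -0.058, -0.02, 0.3],
  [0, 0, 0, -0.056, -0.058, -0.02, 0.3],
])

```text
t: 13.95
ee_pos: [0.513, -0.0609, 0.1173]
eef_rot: [-3.142, -0.001, 2.855]
contact_force: [0.2, 0.8, 1.1]
finger_gap: 0.0598
grasp_force: 0.0
```

```bash
python3 - <<'E'
from m import *
s=robot.observe();print(s['ee_pos'],s['eef_rot'],s['finger_gap'])
p=cams.capture('scene');print(lens(p,'yellow',(.668,.085)),lens(p,'blue',(.512,-.062)))
E
```

```text
[ 0.51296351 -0.06094279  0.117299  ] [-3.14153545e+00 -1.29831442e-03  2.85529800e+00] 0.059826553086385674
(array([0.66607912, 0.08530033]), np.float64(0.2943810522556305)) (array([ 0.50999047, -0.06242182]), np.float64(0.11136312782764435))
```

Request:
arm_command([
  [0, 0, 0, -0.001, -0.001, -0.04, 0.3],
  [0, 0, 0, -0.001, -0.001, -0.07, 0.3],
  [0, 0, 0, -0.001, -0.001, -0.09, 0.3],
  [0, 0, 0, -0.001, -0.001, -0.099, 0.3],
  [0, 0, 0, -0.001, -0.001, -0.099, 0.3],
])

```text
t: 14.62
ee_pos: [0.512, -0.0622, 0.0191]
eef_rot: [-3.142, -0.001, 2.855]
contact_force: [0.1, 0.4, 0.3]
finger_gap: 0.0598
grasp_force: 0.0
```

Request:
arm_command([
  [0, 0, 0, 0, 0, 0, 0.45],
  [0, 0, 0, 0, 0, 0, 0.55],
  [0, 0, 0, 0, 0, 0, 0.65],
  [0, 0, 0, 0, 0, 0, 0.75],
  [0, 0, 0, 0, 0, 0, 0.75],
], squeeze=35)

```text
t: 15.25
ee_pos: [0.5123, -0.0626, 0.0201]
eef_rot: [3.141, 0.001, 2.855]
contact_force: [-0.3, 0.8, 9.7]
finger_gap: 0.033
grasp_force: 33.9
```

Request:
arm_command([
  [0, 0, 0, 0, 0, 0.01, 0.75],
  [0, 0, 0, 0, 0, 0.03, 0.75],
  [0, 0, 0, 0, 0, 0.055, 0.75],
  [0, 0, 0, 0, 0, 0.08, 0.75],
  [0, 0, 0, 0, 0, 0.09, 0.75],
])

```text
t: 15.88
ee_pos: [0.5125, -0.0627, 0.111]
eef_rot: [3.141, 0.002, 2.855]
contact_force: [0.3, 0.8, -2.6]
finger_gap: 0.0332
grasp_force: 35.2
```

Request:
arm_command([
  [0, 0, 0, 0.018, -0.022, 0, 0.75],
  [0, 0, 0, 0.045, -0.056, 0, 0.75],
  [0, 0, 0, 0.073, -0.09, 0, 0.75],
  [0, 0, 0, 0.094, -0.116, 0, 0.75],
  [0, 0, 0, 0.102, -0.1255, 0, 0.75],
])

```text
t: 16.5
ee_pos: [0.6145, -0.1895, 0.1088]
eef_rot: [-3.141, -0.0, 2.854]
contact_force: [-0.4, -0.5, -2.4]
finger_gap: 0.0333
grasp_force: 35.3
```

Request:
arm_command([
  [0, 0, 0, 0, 0, -0.02, 0.75],
  [0, 0, 0, 0, 0, -0.04, 0.75],
  [0, 0, 0, 0, 0, -0.05, 0.75],
  [0, 0, 0, 0, 0, -0.05, 0.75],
  [0, 0, 0, 0, 0, -0.05, 0.75],
])

```text
t: 17.12
ee_pos: [0.6142, -0.188, 0.0598]
eef_rot: [-3.142, 0.001, 2.855]
contact_force: [0.0, -0.2, -2.2]
finger_gap: 0.0331
grasp_force: 35.3
```

```bash
python3 - <<'E'
from m import *
s=robot.observe();print(s['ee_pos'],s['eef_rot'],s['finger_gap'])
p=cams.capture('scene');print(lens(p,'blue',(.615,-.188),.049))
E
```

```text
[ 0.6141519  -0.18799974  0.05977318] [-3.14155422e+00  5.80843371e-04  2.85501134e+00] 0.033058596329772455
(array([ 0.61177685, -0.19000136]), np.float64(0.47678565979003906))
```

Request:
arm_command([
  [0, 0, 0, 0, 0, -0.015, 0.75],
  [0, 0, 0, 0, 0, -0.028, 0.75],
  [0, 0, 0, 0, 0, -0.035, 0.75],
  [0, 0, 0, 0, 0, -0.039, 0.75],
  [0, 0, 0, 0, 0, -0.039, 0.75],
])

```text
t: 17.8
ee_pos: [0.6139, -0.1881, 0.0204]
eef_rot: [-3.142, 0.0, 2.855]
contact_force: [-0.0, -0.9, -1.7]
finger_gap: 0.0331
grasp_force: 35.5
```

Request:
arm_command([
  [0, 0, 0, 0, 0, 0, 0.75],
  [0, 0, 0, 0, 0, 0, 0.55],
  [0, 0, 0, 0, 0, 0, 0.45],
  [0, 0, 0, 0, 0, 0, 0.3],
  [0, 0, 0, 0, 0, 0, 0.3],
])

```text
t: 18.42
ee_pos: [0.6139, -0.188, 0.0203]
eef_rot: [-3.142, 0.0, 2.855]
contact_force: [0.4, -0.0, 0.0]
finger_gap: 0.0599
grasp_force: 0.0
```

Request:
arm_command([
  [0, 0, 0, 0, 0, 0.03, 0.3],
  [0, 0, 0, 0, 0, 0.08, 0.3],
  [0, 0, 0, -0.006, 0.03, 0.11, 0.3],
  [0, 0, 0, -0.018, 0.08, 0.11, 0.3],
  [0, 0, 0, -0.03, 0.13, 0.11, 0.3],
])

```text
t: 19.05
ee_pos: [0.5837, -0.057, 0.1309]
eef_rot: [3.141, 0.001, 2.854]
contact_force: [-0.1, -0.2, 1.1]
finger_gap: 0.0601
grasp_force: 0.0
```

Request:
arm_command([
  [0, 0, 0, -0.012, 0.055, 0, 0.3],
  [0, 0, 0, -0.024, 0.11, 0, 0.3],
  [0, 0, 0, -0.036, 0.165, 0, 0.3],
  [0, 0, 0, -0.048, 0.22, 0, 0.3],
  [0, 0, 0, -0.059, 0.27, 0, 0.3],
])

```text
t: 19.68
ee_pos: [0.5243, 0.2138, 0.1305]
eef_rot: [3.141, 0.0, 2.855]
contact_force: [0.7, -0.7, 0.7]
finger_gap: 0.0596
grasp_force: 0.0
```

Request:
arm_command([
  [0, 0, 0, -0.002, 0.011, -0.01, 0.3],
  [0, 0, 0, -0.002, 0.011, -0.02, 0.3],
  [0, 0, 0, -0.002, 0.011, -0.03, 0.3],
  [0, 0, 0, -0.002, 0.011, -0.03, 0.3],
  [0, 0, 0, -0.002, 0.011, -0.03, 0.3],
])

```text
t: 20.3
ee_pos: [0.5232, 0.2222, 0.1003]
eef_rot: [-3.141, -0.0, 2.854]
contact_force: [0.4, -0.2, -0.1]
finger_gap: 0.0594
grasp_force: 0.0
```

```bash
python3 - <<'E'
from m import *
s=robot.observe();print(s['ee_pos'],s['eef_rot'],s['finger_gap'])
p=cams.capture('scene');print(lens(p,'red',(.522,.2235)),lens(p,'blue',(.615,-.188)),lens(p,'yellow',(.668,.085)))
E
```

```text
[0.52315082 0.22215948 0.10031213] [-3.14147529e+00 -8.63297108e-05  2.85358189e+00] 0.059441509649092804
(array([0.52198408, 0.2226625 ]), np.float64(0.10559079796075821)) (array([ 0.61168802, -0.18956614]), np.float64(0.21382828056812286)) (array([0.66625335, 0.08531211]), np.float64(0.28689703345298767))
```

Request:
arm_command([
  [0, 0, 0, 0, 0, -0.035, 0.3],
  [0, 0, 0, 0, 0, -0.06, 0.3],
  [0, 0, 0, 0, 0, -0.077, 0.3],
  [0, 0, 0, 0, 0, -0.084, 0.3],
  [0, 0, 0, 0, 0, -0.084, 0.3],
])

```text
t: 20.98
ee_pos: [0.523, 0.2229, 0.0164]
eef_rot: [-3.142, -0.0, 2.855]
contact_force: [0.3, 0.0, -0.5]
finger_gap: 0.0599
grasp_force: 0.0
```

Request:
arm_command([
  [0, 0, 0, 0, 0, 0, 0.45],
  [0, 0, 0, 0, 0, 0, 0.55],
  [0, 0, 0, 0, 0, 0, 0.65],
  [0, 0, 0, 0, 0, 0, 0.75],
  [0, 0, 0, 0, 0, 0, 0.75],
], squeeze=30)

```text
t: 21.6
ee_pos: [0.5233, 0.2231, 0.017]
eef_rot: [3.141, 0.001, 2.855]
contact_force: [-1.6, -0.2, 6.4]
finger_gap: 0.0333
grasp_force: 29.2
```

Request:
arm_command([
  [0, 0, 0, 0, 0, 0.01, 0.75],
  [0, 0, 0, 0, 0, 0.03, 0.75],
  [0, 0, 0, 0, 0, 0.055, 0.75],
  [0, 0, 0, 0, 0, 0.08, 0.75],
  [0, 0, 0, 0, 0, 0.09, 0.75],
])

```text
t: 22.22
ee_pos: [0.5235, 0.2232, 0.1081]
eef_rot: [3.14, 0.002, 2.855]
contact_force: [0.8, -0.4, -1.7]
finger_gap: 0.0331
grasp_force: 30.1
```

Request:
arm_command([
  [0, 0, 0, -0.001, -0.025, 0, 0.75],
  [0, 0, 0, -0.003, -0.075, 0, 0.75],
  [0, 0, 0, -0.005, -0.13, 0, 0.75],
  [0, 0, 0, -0.006, -0.185, 0, 0.75],
  [0, 0, 0, -0.007, -0.235, 0, 0.75],
])

```text
t: 22.85
ee_pos: [0.5154, -0.0138, 0.1061]
eef_rot: [-3.142, -0.0, 2.855]
contact_force: [1.3, 0.0, -0.6]
finger_gap: 0.0331
grasp_force: 30.3
```

Request:
arm_command([
  [0, 0, 0, -0.001, -0.035, 0, 0.75],
  [0, 0, 0, -0.001, -0.046, -0.015, 0.75],
  [0, 0, 0, -0.001, -0.046, -0.035, 0.75],
  [0, 0, 0, -0.001, -0.046, -0.05, 0.75],
  [0, 0, 0, -0.001, -0.046, -0.05, 0.75],
])

```text
t: 23.48
ee_pos: [0.5139, -0.0573, 0.0549]
eef_rot: [-3.141, -0.003, 2.856]
contact_force: [-0.5, 0.3, -1.9]
finger_gap: 0.0333
grasp_force: 30.3
```

```bash
python3 - <<'E'
from m import *
s=robot.observe();print(s['ee_pos'],s['eef_rot'],s['finger_gap'])
p=cams.capture('scene');print(lens(p,'red',(.515,-.058),.049))
E
```

```text
[ 0.51385426 -0.05730958  0.05494058] [-3.14130919e+00 -2.69973094e-03  2.85552719e+00] 0.03334610091462702
(array([ 0.51404191, -0.05867626]), np.float64(0.3243761360645294))
```

Request:
arm_command([
  [0, 0, 0, 0, 0, -0.015, 0.75],
  [0, 0, 0, 0, 0, -0.028, 0.75],
  [0, 0, 0, 0, 0, -0.035, 0.75],
  [0, 0, 0, 0, 0, -0.039, 0.75],
  [0, 0, 0, 0, 0, -0.039, 0.75],
])

```text
t: 24.15
ee_pos: [0.5149, -0.0581, 0.0172]
eef_rot: [-3.142, -0.0, 2.855]
contact_force: [0.0, 0.0, -1.4]
finger_gap: 0.0328
grasp_force: 30.6
```

Request:
arm_command([
  [0, 0, 0, 0, 0, 0, 0.75],
  [0, 0, 0, 0, 0, 0, 0.55],
  [0, 0, 0, 0, 0, 0, 0.45],
  [0, 0, 0, 0, 0, 0, 0.3],
  [0, 0, 0, 0, 0, 0, 0.3],
])

```text
t: 24.78
ee_pos: [0.5149, -0.058, 0.0173]
eef_rot: [3.142, 0.0, 2.855]
contact_force: [0.3, -0.3, 0.2]
finger_gap: 0.06
grasp_force: 0.0
```

Request:
arm_command([
  [0, 0, 0, 0, 0, 0.03, 0.3],
  [0, 0, 0, 0, 0, 0.08, 0.3],
  [0, 0, 0, 0, 0, 0.14, 0.3],
  [0, 0, 0, 0, 0.04, 0.17, 0.3],
  [0, 0, 0, 0, 0.06, 0.17, 0.3],
])

```text
t: 25.4
ee_pos: [0.5162, 0.003, 0.19]
eef_rot: [3.14, 0.005, 2.855]
contact_force: [-0.6, -0.5, -0.4]
finger_gap: 0.0599
grasp_force: 0.0
```

Request:
arm_command([
  [0, 0, 0, 0, 0.06, 0, 0.3],
  [0, 0, 0, 0, 0.12, 0, 0.3],
  [0, 0, 0, 0, 0.16, 0, 0.3],
  [0, 0, 0, 0, 0.18, 0, 0.3],
  [0, 0, 0, 0, 0.18, 0, 0.3],
])

```text
t: 26.02
ee_pos: [0.5147, 0.1826, 0.1872]
eef_rot: [-3.141, -0.0, 2.857]
contact_force: [-0.1, -0.1, 0.6]
finger_gap: 0.0598
grasp_force: 0.0
```

```bash
python3 - <<'E'
from m import *
for n in('top','scene'):
    p=cams.capture(n)
    for c,x in dict(red=(.515,-.058),blue=(.615,-.188),yellow=(.668,.085)).items():
        try:print(n,c,lens(p,c,x),pad(p,c,x))
        except Exception as e:print(n,c,e)
cv2.imwrite('pics/s4.png',p['image'][:,:,::-1])
E
```

```text
top red (array([ 0.51722572, -0.05877863]), np.float64(0.8450350761413574)) (array([ 0.51463821, -0.05928148]), np.float64(0.029782745987176895))
top blue (array([ 0.61609886, -0.18921362]), np.float64(1.2053166627883911)) (array([ 0.61513727, -0.18995761]), np.float64(0.06174801290035248))
top yellow (array([0.67047467, 0.08688856]), np.float64(1.2777093648910522)) (array([0.66762071, 0.08359388]), np.float64(0.02656416781246662))
scene red (array([ 0.51311878, -0.05990917]), np.float64(0.3513606786727905)) (array([ 0.51422171, -0.05637389]), np.float64(0.09488280862569809))
scene blue (array([ 0.61168802, -0.18956614]), np.float64(0.21382828056812286)) (array([ 0.61394305, -0.18745531]), np.float64(0.07511655986309052))
scene yellow (array([0.66629856, 0.08532758]), np.float64(0.28552985191345215)) (array([0.6680961 , 0.08606324]), np.float64(0.0187264122068882))
```

View pics/s4.png

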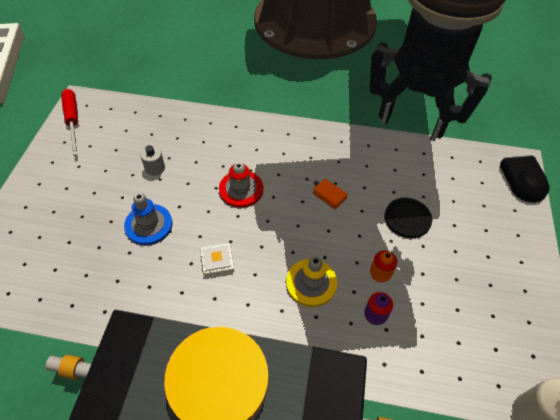

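Each lens stands upright on its own pad: red (239,180), blue (144,213), yellow (315,272). All are within about 4 mm of centre, the black pad is empty and the bystanders are untouched.

```bash
python3 -c "
from rig import robot
print(robot.job_done())"
```

```text
the job is handed in; nothing more can be done
None
```

The job is handed in: the last pictures show each objective upright on its own colour's pad within about 4 mm of centre and the black pad empty; no verdict was returned.

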